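# Lift a lopsided plaster bracket at its balance point onto the model board

## Task

The white plaster bracket is to be copied: lift it level by its balance point and lay it gently on its back along the middle of the felt on the model board, with its big scroll at the end that has the stop bar. An iron bar buried in it makes one end heavier than it looks and it turns in the fingers when held off balance, so try a small lift first and, if one end stays down, set it back and shift your grip towards that end. Never let it tip steeply, and leave the other things on the bench alone.

Things in the scene. Friction and masses are not known exactly. Their poses are not given: they have to be found in the camera images.
- model_mid (a point): White plaster console bracket (scrolled wall bracket), loose, 198 mm long, lying on its flat back. Point on its centre line half-way along, 46 mm above its back; x axis from the big scroll to the small one, z up. A bead moulding 9 mm thick runs along each side 46 mm up: grip there. It tapers: over the beads 66 mm wide at the big scroll, 52 half-way, 39 at the small scroll.
- model: The whole bracket, 0.8 to 0.93 kg; origin on its flat back 46 mm below model_mid, same axes. Wax-polished and slippery: hold it with 60 N or so. An iron bar is buried in it, so the balance point cannot be seen: up to 48 mm to either side of the middle, elsewhere each time. Held within about 12 mm of it the bracket hangs level; farther off it turns between the fingers and its heavy end sags or stays down.
- model_big_end (a point): Lower edge of the big-scroll end, level with the flat back, 99 mm from model_mid towards -x, same axes. The big scroll is round, radius 38 mm, 78 mm high, its centre 62 mm towards -x from model_mid; from it the top falls to 70 mm high at x = -20 and 60 mm at x = +20 mm.
- model_small_end (a point): Lower edge of the small-scroll end, level with the flat back, 98 mm from model_mid towards +x, same axes. The small scroll has radius 25 mm and is 52 mm high, its centre 73 mm towards +x from model_mid.
- board: Model board: wooden board 290 x 130 mm, fixed to the bench, felt top at 30 mm, with a wooden stop bar 18 mm thick and 20 mm higher than the felt across its -x end. Origin under the board's middle at bench level; x along its length, away from the stop bar, z up.
- board_felt (a point): Middle of the grey felt (250 x 116 mm), on its surface, 30 mm above the bench. Axes as the board: the stop bar lies towards -x, its inner face 137 mm from here.
- gouge: Bystander: carving gouge, 240 mm, lying, 25 mm high. Origin at its middle on the bench.
- gouge2: Bystander: smaller dark-handled gouge, 220 mm, lying. Origin at its middle on the bench.
- stone: Bystander: whetstone on a wooden base, 150 x 62 x 32 mm. Origin at its middle on the bench.
- mallet: Bystander: round carver's mallet standing on its head, 95 mm wide, 272 mm high. Origin under its middle.
- brush: Bystander: bench brush, 220 mm, lying, 20 mm high. Origin at its middle on the bench.
- jar: Bystander: jar, 72 mm wide, 100 mm high. Origin under its middle.
- offcut: Bystander: stepped limewood offcut, 90 x 55 x 65 mm. Origin under its middle.
- rule: Bystander: steel rule, 200 x 30 x 5 mm. Origin under its middle.
There are look-alikes about, which are no part of the job. What is shaped like the model but green or yellow is not meant.

How it is judged:
By the outcome, as a careful person would: the job done as asked, in the order asked, and still so for the second after the job is handed in, with the robot touching nothing.
It also fails if it takes over 72 s, if anything falls off the work surface, if the arm or the gripper's body presses on something with over 40 N, if the wrist force passes 120 N, or if a joint passes its speed limit or range.

## Robot

A 7-joint arm with a two-finger parallel gripper is mounted at the origin on the work surface. World frame = base frame: x ahead of the robot, y to its left, z up, the work surface at z = 0. Lengths are in mm, angles in degrees, forces in N, time in s.
With the tool pointing down it reaches from about 400 to 900 mm from the base axis. Payload 5.6 kg.
Tool frame: the origin (TCP) lies at the very end of the fingers, on their centre line; the grasp point (between the pads) lies manip.grip_point_offset behind it (manip.grip_point_offset is the distance from the TCP to the grasp point, in mm); z points along the fingers, y is the direction in which the jaws open and shut (so a half turn about z gives the same grasp; the last joint's range is limited). The gripper opens to 92 mm and grips with 3 to 60 N. Pads are 20 mm wide; open, the fingers measure 128 mm over their backs; the gripper's body (75 mm by 189 mm) begins 69 mm behind the grasp point.
Start: joints at [-75.401, 26.786, -0.665, 91.828, 0.344, 61.387, -3.226], TCP at [190.763, 621.384, 214.592] pointing down, gripper open.
Joint ranges: [-144.91, 144.91], [-17.63, 115.5], [-89.93, 88.59], [15.96, 139.68], [-74.01, 254.01], [8.47, 105.57], [-167.45, 167.45]. Speed limits (degrees/s): [147.25, 147.25, 180, 180, 180, 180, 180].

## Interface

Orientations are given as a 3x3 rotation matrix whose columns are the frame's x, y, z axes.
In Python, from bench import manip, read_camera gives the robot as it stands.
- The arm moves only by the tool arm_command, never from a script. Its argument "motion" is one flat list of numbers, 4 for each row, row after row: the shift along the tool's x, y, z in m, then the turn about the tool's z in rad. In form: [dx, dy, dz, yaw, dx, dy, dz, yaw, ...]. A call has 1 to 20 rows; each row shifts and turns the commanded pose from where the row before left it, along the tool's axes as they then stand; what a row does not reach is not made up. A row lasts 1/12 s, in which the tool goes at most 41.7 mm and 7.16 degrees, less where a joint would pass 70% of its speed; a pose out of reach is approached as far as the arm can. A call with a gripper value outside its range is refused whole. "hand" is the closure in counts, from 0 (fully open) to 255 (shut), set as the call begins (left out, the last holds). The fingers move at their own pace and stop on an object; "grip_force" is the grip in N (left out, the last holds). Time passes only in rows, so rows that do not move let the fingers close. It gives the time, the measured TCP pose, the force and the opening at its end, in the units of the state.
- manip.observe(): the state, without advancing time (a new reading comes with each control period).
- read_camera(name): name is "scene" or "top" or "wrist"; returns a dict with "color" (420x560x3 uint8, red, green, blue), "depth" (420x560 float32, mm along the optical axis (not along the pixel's ray), 0 where there is no reading), "fovy" (degrees; the focal length in pixels is half the picture's height over the tangent of half this angle, whatever the lens; pixels are square), "cx", "cy" (the principal point, pixels), "cam_to_world" (4x4, takes a point from camera to world coordinates). Camera axes: x right, y down, z forward; pixel columns grow to the right and rows downward; lengths in mm; the calibration is good to about 2 mm. A picture is of the moment at which its call begins.
- manip.sign_off(): hands the job in, once; it reports no verdict.
The state is a dict: "time_s": time; "joint_pos": joint angles; "qvel": joint speeds; "tau": joint torques, N m; "eef_pos": TCP position; "ee_rot": TCP orientation; "force": force on the tool from outside, world axes, zero at the start; "moment": the same for the moment, N m; "finger_gap": finger opening in mm.
Only numpy, scipy, OpenCV 4.12 (cv2) and the standard library are available. Lean on these libraries where they do the work, as an engineer would, in place of code of your own. Each camera call takes 0.05 s, during which the arm holds its last target. There are 200 camera calls.

## Working session

There is one attempt and no reset: what is moved stays moved. The work goes in short steps, Python scripts to look and compute and a tool call to move; the robot and the scene stay as the last step left them, time stands still between calls to the robot, and variables do not carry over. Pictures are saved under pics/ and viewed, about 8 in all and at most 12, crops included, and the job is handed in when it is done.

Besides the shell and the picture viewer there is one more tool, called as name(argument=value, ...) on one line, values as JSON. arm_command: Moves the arm, as the interface text tells. Its arguments: {"type":"object","properties":{"motion":{"type":"array","items":{"type":"number"}},"hand":{"type":"number"},"grip_force":{"type":"number"}},"required":["motion"]}

```bash
mkdir -p pics; ls; cat > h.py <<'E'
import numpy as np, cv2
from bench import manip, read_camera
def cloud(c):
    f=c["color"].shape[0]/2/np.tan(np.radians(c["fovy"])/2)
    d=c["depth"]; v,u=np.mgrid[:d.shape[0],:d.shape[1]]
    P=np.stack([(u-c["cx"])/f*d,(v-c["cy"])/f*d,d],-1)
    T=np.array(c["cam_to_world"]); W=P@T[:3,:3].T+T[:3,3]; W[d==0]=np.nan
    return W
def save(c,n): cv2.imwrite(f"pics/{n}.png",c["color"][:,:,::-1])
E
python3 - <<'E'
from h import *
s=manip.observe(); print({k:np.round(v,3).tolist() for k,v in s.items()}, manip.grip_point_offset)
for n in("scene","top"):
    c=read_camera(n); np.savez(f"{n}0.npz",W=cloud(c),C=c["color"]); save(c,n+"0"); print(n,np.round(c["cam_to_world"],2).tolist(),c["fovy"])
E
```

```text
pics
{'time_s': 0.0, 'joint_pos': [-75.4, 26.834, -0.665, 91.882, 0.343, 61.386, -3.226], 'qvel': [-0.006, 0.096, -0.01, -0.092, -0.067, -0.031, 0.122], 'tau': [-0.001, -52.056, -0.013, -24.376, -0.057, 0.017, 0.0], 'eef_pos': [190.632, 620.802, 213.656], 'ee_rot': [[-0.956, 0.294, -0.0], [0.294, 0.956, -0.002], [-0.0, -0.002, -1.0]], 'force': [0.474, 0.155, -0.138], 'moment': [0.004, -0.023, -0.038], 'finger_gap': 91.782} 18.700000000000003
scene [[0.58, 0.59, -0.56, 1178.56], [0.81, -0.42, 0.39, -452.75], [-0.01, -0.69, -0.73, 932.15], [0.0, 0.0, 0.0, 1.0]] 57.25883987986912
top [[0.02, -0.98, 0.19, 339.82], [-1.0, -0.02, 0.02, -12.61], [-0.02, -0.19, -0.98, 965.72], [0.0, 0.0, 0.0, 1.0]] 56.931927208644225
```

View pics/top0.png

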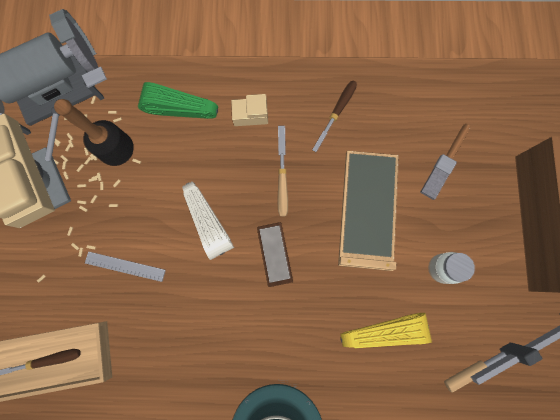

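View pics/scene0.png

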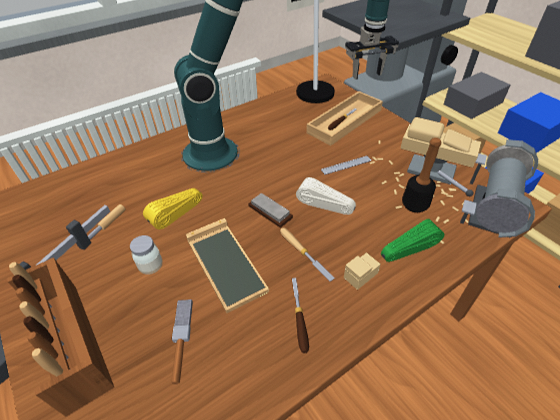

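The top view shows the white bracket with its small scroll at (190,187) and its big scroll at (218,250). The board's felt is centred at about (370,207), and the stop bar is at its near end, around row 263. The gouge and stone lie between them, and the mallet stands off to the left.

```bash
cat > m.py <<'E'
from h import *
def rectinfo(P):
    (c,s,a)=cv2.minAreaRect(P[:,:2].astype(np.float32)); return np.round(c,1),np.round(s,1),round(a,2)
def big(m):
    n,l,st,_=cv2.connectedComponentsWithStats(m.astype(np.uint8)); return l==1+np.argmax(st[1:,4])
E
python3 - <<'E'
from m import *
for n in("top","scene"):
    z=np.load(n+"0.npz"); W=z["W"]; C=z["C"].astype(int); hsv=cv2.cvtColor(z["C"],cv2.COLOR_RGB2HSV)
    m=(hsv[...,1]<40)&(hsv[...,2]>150)&(W[...,2]>6)&(W[...,2]<95)&(W[...,0]>350)&(W[...,0]<720)&(W[...,1]>50)&(W[...,1]<400)
    m=big(m); P=W[m]; print(n,"model",len(P),rectinfo(P),"zmax",P[:,2].max())
    (c,s,a)=cv2.minAreaRect(P[:,:2].astype(np.float32)); bp=cv2.boxPoints((c,s,a)); e=[bp[1]-bp[0],bp[2]-bp[1]]; e=max(e,key=np.linalg.norm); e/=np.linalg.norm(e)
    if e[0]<0:e=-e   # small end is at larger x
    nrm=np.array([-e[1],e[0]]); t=(P[:,:2]-c)@e; w=(P[:,:2]-c)@nrm
    print("axis deg",np.degrees(np.arctan2(e[1],e[0])),t.min(),t.max())
    for b in range(-100,100,20):
        k=(t>=b)&(t<b+20)
        if k.any(): print(b+10,np.round([w[k].min(),w[k].max(),P[k,2].max()],1))
    X=W[...,0];Y=W[...,1];Z=W[...,2]
    g=(abs(Z-30)<7)&(X>350)&(X<850)&(Y<-50)&(Y>-400)&(C.sum(-1)<330)&(abs(C[...,0]-C[...,2])<40)
    P=W[big(g)]; print("felt",len(P),rectinfo(P),P[:,2].mean())
    r=(Z>40)&(Z<58)&(X>350)&(X<700)&(Y<-70)&(Y>-330)&(hsv[...,1]>60)
    P=W[big(r)]; P=P[P[:,2]>46]; print("bar",len(P),rectinfo(P),P[:,2].mean())
    for nm,(x0,x1,y0,y1) in dict(stone=(380,560,20,140),gouge=(530,780,20,130)).items():
        k=(X>x0)&(X<x1)&(Y>y0)&(Y<y1)&(Z>10); 
        if k.any(): P=W[big(k)]; print(nm,len(P),rectinfo(P),P[:,2].max())
E
```

```text
top model 1634 (array([490.2, 181.3]), array([192. ,  61.4]), 25.63) zmax 83.2461523077875
axis deg 25.630054 -95.981296176766 95.98124651889684
-90 [-30.7  30.7  73.5]
-70 [-30.7  29.7  82.5]
-50 [-27.8  28.5  83.2]
-30 [-25.9  28.1  81.9]
-10 [-22.5  27.7  77.6]
10 [-19.3  30.1  72.4]
30 [-15.8  30.4  66.6]
50 [-12.5  29.4  63.9]
70 [-10.7  29.1  59.4]
90 [-5.  25.1 54.6]
felt 4583 (array([ 534.3, -216.7]), array([116.6, 249.4]), 85.31) 30.257114702364518
bar 434 (array([ 388.3, -203.5]), array([128.5,  18. ]), 85.49) 50.16489978004354
stone 511 (array([431.3,  40.1]), array([99.6, 39.6]), 0.16) 36.86968530423928
gouge 686 (array([763. ,  86.5]), array([36.7, 88.4]), 3.45) 69.48699308053949
scene model 1173 (array([490.8, 182.6]), array([196.4,  61.5]), 30.51) zmax 81.43840607352433
axis deg 30.51443 -98.18012571612303 98.18003314730618
-90 [-29.1  30.8  72.7]
-70 [-30.8  30.5  81.4]
-50 [-28.9  30.8  80.6]
-30 [-29.2  27.   80.8]
-10 [-28.3  24.3  74. ]
10 [-29.2  23.6  69.5]
30 [-27.3  19.7  64.8]
50 [-23.4  19.2  62. ]
70 [-21.   16.8  57.3]
90 [-18.9  13.   53.5]
felt 2741 (array([ 530.5, -218.4]), array([115.8, 254.7]), 85.47) 29.387758383833813
bar 205 (array([ 389.2, -209.1]), array([128.6,  22.1]), 85.83) 49.194106279577184
stone 238 (array([440.5, 134.3]), array([59.4, 30.3]), 26.22) 81.43840607352433
gouge 350 (array([763. ,  82.3]), array([35.1, 92.4]), 1.63) 69.03587141335765
```

arm_command(motion=[-0.012,-0.01,0,0,-0.02,-0.016,0,0,-0.026,-0.0207,0,0,-0.026,-0.0207,0,0,-0.026,-0.0207,0,0,-0.026,-0.0207,0,0,-0.026,-0.0207,0,0,-0.026,-0.0207,0,0,-0.026,-0.0207,0,0,-0.026,-0.0207,0,0,-0.026,-0.0207,0,0,-0.026,-0.0207,0,0,-0.026,-0.0207,0,0,-0.026,-0.0207,0,0,-0.026,-0.0207,0,0,-0.026,-0.0207,0,0,-0.013,-0.0103,0,0,-0.006,-0.005,0,0], hand=0, grip_force=60)

```text
time_s: 1.6
eef_pos: [491.7, 179.9, 214.4]
ee_rot: [[-0.955, 0.298, 0.0], [0.298, 0.955, -0.001], [-0.001, -0.001, -1.0]]
force: [-0.0, 0.1, -0.3]
finger_gap: 92.2
```

arm_command(motion=[0,0,0,0.06,0,0,0,0.12,0,0,0,0.12,0,0,0,0.12,0,0,0,0.12,0,0,0,0.12,0,0,0,0.12,0,0,0,0.12,0,0,0,0.12,0,0,0,0.12,0,0,0,0.12,0,0,0,0.12,0,0,0,0.12,0,0,0,0.12,0,0,0,0.12,0,0,0,0.12,0,0,0,0.12,0,0,0,0.12,0,0,0,0.12,0,0,0,0.11])

```text
time_s: 3.27
eef_pos: [489.5, 184.2, 214.3]
ee_rot: [[0.873, 0.488, -0.001], [0.488, -0.873, 0.0], [-0.001, -0.001, -1.0]]
force: [-0.5, -0.4, -0.2]
finger_gap: 91.8
```

```bash
cat >> m.py <<'E'
def st():
    s=manip.observe(); R=np.array(s["ee_rot"]); p=np.array(s["eef_pos"])
    print("t",round(s["time_s"],2),"p",np.round(p,1),"yaw",round(np.degrees(np.arctan2(R[1,0],R[0,0])),2),"zax",np.round(R[:,2],3),"gap",round(s["finger_gap"],1),"F",np.round(s["force"],2),"M",np.round(s["moment"],3),"j",np.round(s["joint_pos"],0))
    return p,R
E
python3 - <<'E'
from m import *
p,R=st(); c=read_camera("wrist"); save(c,"w1"); np.savez("w1.npz",W=cloud(c),C=c["color"])
E
```

```text
t 3.27 p [489.5 184.2 214.3] yaw 29.2 zax [-0.001  0.    -1.   ] gap 91.8 F [-0.51 -0.4  -0.2 ] M [-0.101  0.151 -0.028] j [-53.  16.  35. 111. -11.  56. -74.]
```

View pics/w1.png

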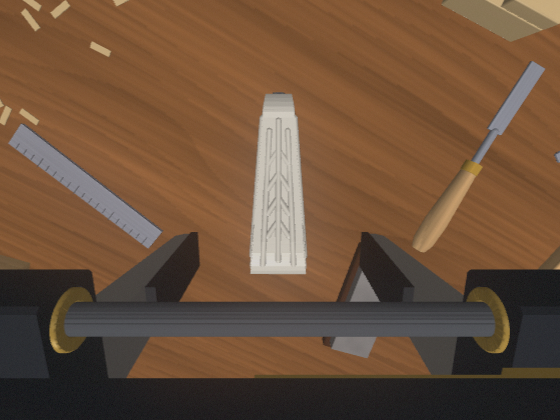

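The wrist view shows the bracket centred between the fingers (its axis at column 278, the fingers at 197 and 362), small scroll at the top. I'll measure it in the tool frame.

```bash
cat >> m.py <<'E'
def modelfit(W,C,z0=0,box=None,verbose=True):
    hsv=cv2.cvtColor(C,cv2.COLOR_RGB2HSV); p,R=(np.array(v) for v in (manip.observe()["eef_pos"],manip.observe()["ee_rot"]))
    near=np.hypot(W[...,0]-p[0],W[...,1]-p[1])<170
    m=big((hsv[...,1]<45)&(hsv[...,2]>130)&(W[...,2]>z0+6)&(W[...,2]<z0+130)&near); P=W[m]
    L=(P-p)@R; t,w=L[:,0],L[:,1]
    print("n",len(P),"t range",np.round(np.percentile(t,[0,.5,99.5,100]),1))
    mids=[]
    for b in range(-160,160,20):
        k=(t>=b)&(t<b+20)
        if k.sum()>15: a,c=np.percentile(w[k],[1,99]); mids.append((b+10,(a+c)/2)); print(b+10,k.sum(),"w",np.round([a,c],1),"zmax",np.round(np.percentile(P[k,2],[50,97]),1))
    print("mid line",np.polyfit(*np.array(mids).T,1))
E
python3 - <<'E'
from m import *
for n in("w1","top0","scene0"):
    z=np.load(n+".npz"); print(n); modelfit(z["W"],z["C"])
E
```

```text
w1
n 8238 t range [-89.8 -88.6  98.9 100.4]
-90 255 w [-29.9  28.1] zmax [67.9 71.3]
-70 851 w [-32.6  30.4] zmax [76.7 80.5]
-50 1065 w [-31.1  28.8] zmax [77.6 80.3]
-30 1049 w [-28.6  26.3] zmax [74.3 77.9]
-10 1000 w [-27.2  24.8] zmax [70.2 74.3]
10 941 w [-25.8  23.2] zmax [66.  69.6]
30 883 w [-23.5  21.7] zmax [61.8 64.5]
50 822 w [-22.2  19.4] zmax [58.2 61.2]
70 790 w [-20.9  17.9] zmax [53.9 57.7]
90 560 w [-16.8  13.5] zmax [48.9 52.6]
110 22 w [-12.9  10.6] zmax [35.5 36.8]
mid line [-0.00195025 -1.19016368]
top0
n 1656 t range [-95.5 -94.7  94.4  98.2]
-90 219 w [-32.7  28. ] zmax [61.3 71.3]
-70 247 w [-30.3  28.4] zmax [75.4 80.6]
-50 210 w [-27.7  26.6] zmax [77.8 81.3]
-30 184 w [-26.5  24.7] zmax [74.6 78.8]
-10 175 w [-25.2  23.1] zmax [71.  75.7]
10 158 w [-24.9  21.3] zmax [66.3 71.1]
30 146 w [-25.2  19.7] zmax [61.9 65.8]
50 132 w [-23.2  18. ] zmax [58.2 61.5]
70 115 w [-21.5  16.1] zmax [54.4 58.5]
90 70 w [-16.6  12.3] zmax [49.9 54.4]
mid line [-0.00808599 -1.77303727]
scene0
n 1195 t range [-97.  -93.3  97.3  98.9]
-90 68 w [-25.4  33.6] zmax [54.7 71.1]
-70 138 w [-25.8  33.7] zmax [68.4 79.5]
-50 152 w [-26.6  32. ] zmax [68.4 79.1]
-30 150 w [-22.9  30.6] zmax [64.  78.2]
-10 135 w [-21.   29.4] zmax [62.2 72.9]
10 133 w [-20.7  27.5] zmax [59.  67.7]
30 118 w [-16.8  26.1] zmax [55.2 64.1]
50 113 w [-16.2  23.1] zmax [51.2 61. ]
70 107 w [-15.5  21.3] zmax [47.8 56. ]
90 81 w [-12.7  18.6] zmax [42.2 51.3]
mid line [-0.00388863  3.61541627]
```

arm_command(motion=[0.002,-0.001,0.015,0,0.001,0,0.03,0,0,0,0.03,0,0,0,0.03,0,0,0,0.03,0,0,0,0.025,0,0,0,0.015,0,0,0,0.008,0,0,0,0.004,0,0,0,0,0,0,0,0,0])

```text
time_s: 4.23
eef_pos: [493.0, 185.9, 28.3]
ee_rot: [[0.871, 0.492, 0.001], [0.492, -0.871, 0.001], [0.001, -0.0, -1.0]]
force: [1.4, -0.1, 0.5]
finger_gap: 91.7
```

arm_command(motion=[0,0,0,0,0,0,0,0,0,0,0,0,0,0,0,0,0,0,0,0,0,0,0,0,0,0,0,0,0,0,0,0], hand=255, grip_force=60)

```text
time_s: 4.9
eef_pos: [492.3, 185.6, 27.7]
ee_rot: [[0.871, 0.492, -0.0], [0.492, -0.871, 0.0], [-0.0, -0.0, -1.0]]
force: [-0.8, 1.1, 2.4]
finger_gap: 50.6
```

```bash
python3 -c "from m import *;st()"
```

```text
t 4.9 p [492.3 185.6  27.7] yaw 29.46 zax [-0.  0. -1.] gap 50.6 F [-0.77  1.06  2.4 ] M [0.06  0.409 0.113] j [-45.  33.  26. 117. -25.  35. -63.]
```

arm_command(motion=[0,0,-0.002,0,0,0,-0.003,0,0,0,-0.003,0,0,0,-0.002,0,0,0,0,0,0,0,0,0,0,0,0,0])

```text
time_s: 5.48
eef_pos: [492.0, 185.1, 37.5]
ee_rot: [[0.871, 0.491, -0.001], [0.491, -0.871, -0.0], [-0.001, -0.0, -1.0]]
force: [0.3, -1.1, -4.7]
finger_gap: 50.1
```

```bash
cat >> m.py <<'E'
def look(names=("wrist","top","scene"),z0=0,sv=None):
    for n in names:
        c=read_camera(n); print(n); modelfit(cloud(c),c["color"],z0)
        if sv: save(c,sv+n)
E
python3 -c "
from m import *
st();look();st()"
```

```text
t 5.48 p [492.  185.1  37.5] yaw 29.43 zax [-0.001 -0.    -1.   ] gap 50.1 F [ 0.27 -1.07 -4.67] M [-0.232  0.381 -0.016] j [-46.  32.  27. 117. -24.  36. -63.]
wrist
n 19161 t range [-19.9  -8.9  90.7  91.7]
-10 2112 w [-25.5  25.7] zmax [77.6 80.9]
10 4563 w [-23.5  23.8] zmax [73.  77.4]
30 4141 w [-22.2  22.1] zmax [66.  69.7]
50 3774 w [-20.4  20.3] zmax [59.4 63.5]
70 3268 w [-18.8  18.6] zmax [52.2 57.2]
90 1303 w [-14.5  14.1] zmax [45.1 49.1]
mid line [-0.00284942  0.08804698]
top
n 1010 t range [-100.8 -100.5  -11.6  -10.3]
-90 285 w [-30.1  29.7] zmax [82.7 92.2]
-70 247 w [-28.8  29.9] zmax [93.7 98.2]
-50 211 w [-26.6  27.9] zmax [93.5 97.1]
-30 182 w [-25.2  25.9] zmax [87.2 92.7]
-10 74 w [-23.8  23.9] zmax [82.4 86.9]
mid line [0.00114557 0.31910918]
scene
n 866 t range [-101.6  -97.6   89.5   92.3]
-90 101 w [-26.9  37. ] zmax [77.1 90.6]
-70 142 w [-23.4  36. ] zmax [85.3 96.7]
-50 69 w [-15.2  34. ] zmax [48.2 89.5]
-30 60 w [21.3 89.6] zmax [42.  80.7]
-10 25 w [21.8 90.3] zmax [ 33.9 128.4]
10 83 w [-16.4  51.8] zmax [57.1 74.7]
30 123 w [-16.3  50.7] zmax [59.  69.9]
50 111 w [-15.5  24.6] zmax [53.  61.2]
70 101 w [-13.3  20.8] zmax [47.9 55.6]
90 48 w [-12.3  19.7] zmax [38.  47.3]
mid line [-0.06279402 17.91796733]
t 5.63 p [492.  185.2  37.4] yaw 29.43 zax [-0.001 -0.    -1.   ] gap 49.9 F [-0.62 -0.71 -3.23] M [-0.249  0.498 -0.002] j [-46.  32.  27. 117. -24.  36. -63.]
```

The small-scroll end stayed down, and the force suggests the balance point is roughly 40 mm towards it. I'll set the bracket back and shift the grip about 35 mm.

arm_command(motion=[0,0,0.002,0,0,0,0.003,0,0,0,0.003,0,0,0,0.002,0,0,0,0,0,0,0,0,0])

```text
time_s: 6.13
eef_pos: [493.5, 185.7, 28.1]
ee_rot: [[0.871, 0.491, 0.002], [0.491, -0.871, 0.001], [0.002, 0.0, -1.0]]
force: [-0.9, -1.3, 4.2]
finger_gap: 49.6
```

arm_command(motion=[0,0,0,0,0,0,0,0,0,0,0,0,0,0,0,0,0,0,0,0], hand=60)

```text
time_s: 6.55
eef_pos: [492.4, 185.5, 27.5]
ee_rot: [[0.871, 0.492, 0.0], [0.492, -0.871, -0.0], [0.0, 0.0, -1.0]]
force: [0.5, 0.1, -0.6]
finger_gap: 70.0
```

arm_command(motion=[0.005,0,0,0,0.01,0,0,0,0.01,0,0,0,0.007,0,0,0,0.003,0,0,0,0,0,0,0])

```text
time_s: 7.05
eef_pos: [523.9, 203.2, 27.5]
ee_rot: [[0.871, 0.492, 0.001], [0.492, -0.871, -0.0], [0.001, 0.0, -1.0]]
force: [-1.0, 0.1, -0.1]
finger_gap: 69.8
```

```bash
python3 -c "
from m import *
st();look(('top','scene'))"
```

```text
t 7.05 p [523.9 203.2  27.5] yaw 29.46 zax [ 0.001 -0.    -1.   ] gap 69.8 F [-0.95  0.08 -0.09] M [ 0.002  0.14  -0.035] j [-45.  35.  26. 112. -25.  38. -64.]
top
n 1317 t range [-137.6 -137.    -5.7   -3. ]
-130 239 w [-29.8  29.8] zmax [63.3 72.4]
-110 248 w [-28.7  30. ] zmax [76.5 81.4]
-90 202 w [-25.4  28.5] zmax [77.7 81.8]
-70 183 w [-24.5  26.7] zmax [74.4 78.7]
-50 171 w [-23.6  24.9] zmax [69.9 74.5]
-30 161 w [-22.8  22.8] zmax [66.1 82. ]
-10 113 w [-23.5  21. ] zmax [61.9 65.6]
mid line [-0.01075101 -0.36500287]
scene
n 642 t range [-137.  -136.6  -12.    -2. ]
-130 76 w [-26.3  35.1] zmax [57.5 72. ]
-110 144 w [-26.5  35.8] zmax [67.9 79.8]
-90 149 w [-19.9  33.5] zmax [70.5 78.8]
-70 144 w [-22.9  32.7] zmax [62.1 77. ]
-50 67 w [17.8 30.7] zmax [34.4 69.3]
-30 55 w [19.  88.9] zmax [ 31.2 116.1]
mid line [ 0.43549417 51.32266616]
```

arm_command(motion=[0,0,0,0,0,0,0,0,0,0,0,0,0,0,0,0,0,0,0,0,0,0,0,0,0,0,0,0], hand=255, grip_force=60)

```text
time_s: 7.73
eef_pos: [522.8, 202.4, 27.7]
ee_rot: [[0.871, 0.491, -0.0], [0.491, -0.871, -0.0], [-0.0, -0.0, -1.0]]
force: [-0.2, -1.2, 1.7]
finger_gap: 43.5
```

arm_command(motion=[0,0,-0.002,0,0,0,-0.003,0,0,0,-0.003,0,0,0,-0.002,0,0,0,0,0,0,0,0,0,0,0,0,0])

```text
time_s: 8.32
eef_pos: [522.7, 202.6, 37.5]
ee_rot: [[0.871, 0.491, -0.0], [0.491, -0.871, -0.0], [-0.0, -0.0, -1.0]]
force: [-0.0, -1.1, -8.0]
finger_gap: 43.3
```

```bash
python3 -c "
from m import *
st();look(('wrist','top','scene'));st()"
```

```text
t 8.32 p [522.7 202.6  37.5] yaw 29.44 zax [-0. -0. -1.] gap 43.3 F [-0.05 -1.1  -7.98] M [-0.058  0.155 -0.003] j [-45.  34.  27. 113. -24.  39. -64.]
wrist
n 12145 t range [-20.6 -16.3  58.6  59.1]
-10 2462 w [-21.9  22.7] zmax [70.6 72.7]
10 3606 w [-20.4  20.7] zmax [67.3 70.3]
30 3418 w [-19.2  19. ] zmax [62.7 66.7]
50 2653 w [-15.   14.8] zmax [56.7 61.4]
mid line [-0.00830282  0.23086042]
top
n 1333 t range [-137.3 -136.6   -6.7   -2.8]
-130 245 w [-29.9  29.8] zmax [73.8 83.1]
-110 247 w [-28.6  30.5] zmax [86.8 91.6]
-90 211 w [-25.8  28.5] zmax [88.4 91.8]
-70 192 w [-24.6  26.8] zmax [84.8 89.6]
-50 175 w [-23.9  24.8] zmax [80.2 85.5]
-30 159 w [-22.7  22.8] zmax [76.  79.9]
-10 104 w [-23.7  20.7] zmax [72.  75.4]
mid line [-0.01277987 -0.5587057 ]
scene
n 929 t range [-137.1 -134.7   55.8   57.3]
-130 78 w [-23.5  36.2] zmax [68.8 82.5]
-110 144 w [-22.3  36.8] zmax [76.7 90.6]
-90 154 w [-22.2  33.3] zmax [80.1 91.2]
-70 146 w [-20.9  31.6] zmax [72.7 86.9]
-50 64 w [19.7 30.5] zmax [42.8 76.5]
-30 59 w [18.6 87. ] zmax [40.3 78.1]
-10 30 w [17.2 89.7] zmax [ 44.1 128.9]
10 71 w [-15.  88.] zmax [52.7 68. ]
30 106 w [-15.5  77.4] zmax [58.1 68.2]
50 77 w [-12.4  18.3] zmax [47.7 60.4]
mid line [ 0.14000628 28.22581771]
t 8.47 p [522.8 202.6  37.5] yaw 29.43 zax [-0. -0. -1.] gap 43.6 F [ 0.49  0.15 -8.52] M [-0.039  0.132  0.001] j [-45.  34.  27. 113. -24.  39. -64.]
```

Everything rose evenly by 10 mm, so the bracket hangs level (8.3 N). I'll lift it higher and check again.

arm_command(motion=[0,0,-0.002,0,0,0,-0.004,0,0,0,-0.006,0,0,0,-0.008,0,0,0,-0.008,0,0,0,-0.008,0,0,0,-0.008,0,0,0,-0.008,0,0,0,-0.008,0,0,0,-0.008,0,0,0,-0.006,0,0,0,-0.004,0,0,0,-0.002,0,0,0,0,0])

```text
time_s: 9.63
eef_pos: [523.1, 202.7, 118.0]
ee_rot: [[0.871, 0.491, 0.001], [0.491, -0.871, 0.0], [0.001, -0.0, -1.0]]
force: [0.3, -0.3, -8.5]
finger_gap: 43.4
```

```bash
python3 -c "
from m import *
st();look(('top',),60)"
```

```text
t 9.63 p [523.1 202.7 118. ] yaw 29.44 zax [ 0.001  0.    -1.   ] gap 43.4 F [ 0.31 -0.34 -8.52] M [-0.076  0.153  0.011] j [-49.  27.  31. 111. -19.  47. -68.]
top
n 1621 t range [-137.1 -136.5   -4.3   -2.3]
-130 302 w [-29.9  30.2] zmax [153.5 163.5]
-110 296 w [-28.3  30. ] zmax [167.4 172.2]
-90 256 w [-25.7  28.5] zmax [168.7 172.2]
-70 225 w [-24.3  27. ] zmax [165.1 169.5]
-50 210 w [-23.7  24.7] zmax [161.  165.5]
-30 193 w [-22.1  23. ] zmax [156.6 160.9]
-10 139 w [-22.5  21.1] zmax [152.7 155.2]
mid line [-0.00754329  0.03880902]
```

Still level, so I'll carry it across to the board.

arm_command(motion=[-0.0017,0.004,0,0,-0.0035,0.008,0,0,-0.0052,0.0116,0,0,-0.0058,0.0138,0,0,-0.0058,0.0138,0,0,-0.0058,0.0138,0,0,-0.0058,0.0138,0,0,-0.0058,0.0138,0,0,-0.0058,0.0138,0,0,-0.0058,0.0138,0,0,-0.0058,0.0138,0,0,-0.0058,0.0138,0,0,-0.0058,0.0138,0,0,-0.0058,0.0138,0,0,-0.0058,0.0138,0,0,-0.0058,0.0138,0,0,-0.0058,0.0138,0,0,-0.0058,0.0138,0,0])

```text
time_s: 11.18
eef_pos: [550.7, -48.7, 117.4]
ee_rot: [[0.872, 0.49, -0.001], [0.49, -0.872, -0.001], [-0.001, 0.0, -1.0]]
force: [0.2, 0.6, -9.1]
finger_gap: 43.5
```

arm_command(motion=[-0.0058,0.0138,0,0,-0.0058,0.0138,0,0,-0.0058,0.0138,0,0,-0.0058,0.0138,0,0,-0.0058,0.0138,0,0,-0.0058,0.0138,0,0,-0.0058,0.0138,0,0,-0.0058,0.0138,0,0,-0.0058,0.0138,0,0,-0.0058,0.0138,0,0,-0.0052,0.0116,0,0,-0.0035,0.008,0,0,-0.0017,0.004,0,0,0,0,0,0])

```text
time_s: 12.35
eef_pos: [570.8, -222.0, 117.5]
ee_rot: [[0.872, 0.49, -0.0], [0.49, -0.872, -0.001], [-0.0, 0.0, -1.0]]
force: [-1.0, 0.2, -8.4]
finger_gap: 43.7
```

arm_command(motion=[0,0,0,0.01,0,0,0,0.025,0,0,0,0.04,0,0,0,0.05,0,0,0,0.057,0,0,0,0.057,0,0,0,0.057,0,0,0,0.057,0,0,0,0.057,0,0,0,0.057,0,0,0,0.05,0,0,0,0.04,0,0,0,0.025,0,0,0,0.01,0,0,0,0,0,0,0,0,0,0,0,0])

```text
time_s: 13.77
eef_pos: [571.3, -220.2, 117.6]
ee_rot: [[0.997, -0.078, 0.0], [-0.078, -0.997, 0.0], [0.0, -0.0, -1.0]]
force: [0.5, -1.5, -8.4]
finger_gap: 43.7
```

```bash
cat >> m.py <<'E'
def board(W,C):
    C=C.astype(int);hsv=cv2.cvtColor(C.astype(np.uint8),cv2.COLOR_RGB2HSV);X,Y,Z=W[...,0],W[...,1],W[...,2]
    r=(Z>42)&(Z<58)&(X>350)&(X<420)&(Y<-100)&(Y>-310)&(hsv[...,1]>60)
    P=W[big(r)];P=P[P[:,2]>46];print("bar",rectinfo(P))
E
python3 -c "
from m import *
st()
for n in('wrist','top','scene'):
    c=read_camera(n);print(n);save(c,'b'+n);W=cloud(c)
    modelfit(W,c['color'],60)
    try: board(W,c['color'])
    except Exception as e: print(e)
"
```

```text
t 13.77 p [ 571.3 -220.2  117.6] yaw -4.45 zax [ 0.  0. -1.] gap 43.7 F [ 0.47 -1.5  -8.36] M [0.031 0.164 0.016] j [-12.  35.  41. 104. -28.  52. -52.]
wrist
n 12182 t range [-20.4 -16.1  58.7  59.2]
-10 2444 w [-22.2  22.5] zmax [150.8 152.9]
10 3617 w [-20.6  20.8] zmax [147.5 150.5]
30 3428 w [-19.1  19. ] zmax [142.9 146.8]
50 2690 w [-15.4  14.8] zmax [136.9 141.5]
mid line [-0.00771115  0.13924647]
attempt to get argmax of an empty sequence
top
n 62 t range [-137.6 -137.6 -113.8 -113.1]
-130 55 w [16.8 28.8] zmax [151.6 163.7]
mid line [-0.08779646 11.41354038]
bar (array([ 385.6, -239.8]), array([56.2, 17.9]), 85.77)
scene
n 520 t range [-32.3 -26.4  60.2  61.6]
-30 28 w [-22.2  11.4] zmax [152.6 155.4]
-10 94 w [-19.8  16.9] zmax [150.3 154.4]
10 130 w [-19.2  22.3] zmax [145.7 150.3]
30 123 w [-16.3  20.8] zmax [140.9 147.1]
50 141 w [-12.9  17.4] zmax [132.5 141.1]
mid line [ 0.09552888 -1.1167634 ]
bar (array([ 382.5, -233. ]), array([7.4, 5. ]), 75.72)m.py:20: RankWarning: Polyfit may be poorly conditioned
  print("mid line",np.polyfit(*np.array(mids).T,1))
```

View pics/bscene.png

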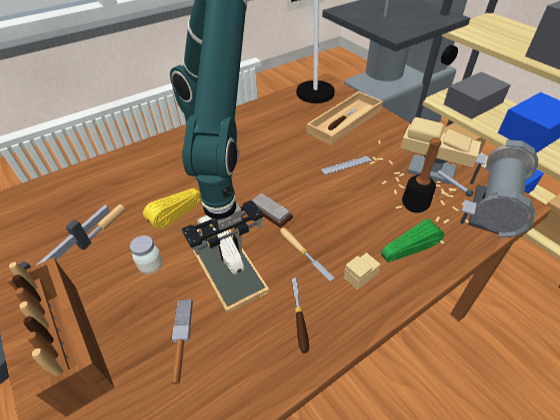

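The scene view shows the bracket level over the board at about (230,250), with its big end towards the stop bar. I'll check its alignment with the felt in the wrist camera.

```bash
python3 -c "
from m import *
c=read_camera('wrist');W=cloud(c);p,R=st();C=c['color'].astype(int)
m=(abs(W[...,2]-30)<6)&(C.sum(-1)<330)&(abs(C[...,0]-C[...,2])<35)
L=(W-p)@R
m=m&(L[...,0]>-10)&(L[...,0]<200)&(abs(L[...,1])<90); P=L[big(m)]
print(len(P),'far edge',np.percentile(P[:,0],[98,99.7]))
for b in range(0,100,12):
    k=(P[:,0]>=b)&(P[:,0]<b+12)
    if k.sum()>20: print(b+6,np.round(np.percentile(P[k,1],[.5,99.5]),1),np.percentile(W[big(m)][k,2],50))
"
```

```text
t 13.97 p [ 571.3 -220.5  117.6] yaw -4.48 zax [ 0.  0. -1.] gap 43.8 F [ 0.4  -0.29 -7.84] M [-0.038  0.168  0.022] j [-12.  35.  41. 104. -28.  52. -52.]
11661 far edge [85.90704139 86.69208276]
6 [-57.   57.5] 30.455145871798777
18 [-57.   57.5] 30.468017382517644
30 [-57.2  57.6] 30.455274455787332
42 [-57.   57.6] 30.41737368716042
54 [-56.7  57.4] 30.437293942681038
66 [-56.7  57.4] 30.46352199222548
78 [-56.6  57.3] 30.46385503512539
90 [-56.5  57.3] 30.413376023520925
```

Centred to within 0.3 mm, parallel to the felt, and the far edge matches (86.7 against 86.5 mm). I'll lower it gently.

arm_command(motion=[0,0,0.002,0,0,0,0.004,0,0,0,0.006,0,0,0,0.007,0,0,0,0.007,0,0,0,0.007,0,0,0,0.007,0,0,0,0.006,0,0,0,0.004,0,0,0,0.003,0,0,0,0.002,0,0,0,0.001,0,0,0,0,0,0,0,0,0])

```text
time_s: 15.13
eef_pos: [571.5, -220.5, 61.9]
ee_rot: [[0.997, -0.078, 0.001], [-0.078, -0.997, -0.0], [0.001, 0.0, -1.0]]
force: [0.1, 0.5, -7.4]
finger_gap: 43.5
```

arm_command(motion=[0,0,0.0007,0,0,0,0.0007,0,0,0,0.0006,0,0,0,0.0005,0,0,0,0.0005,0,0,0,0,0,0,0,0,0,0,0,0,0])

```text
time_s: 15.8
eef_pos: [571.3, -220.4, 58.6]
ee_rot: [[0.997, -0.078, 0.0], [-0.078, -0.997, 0.0], [0.0, -0.0, -1.0]]
force: [0.5, 0.5, -9.2]
finger_gap: 43.4
```

```bash
python3 -c "
from m import *
st();look(('wrist',),30)"
```

```text
t 15.8 p [ 571.3 -220.4   58.6] yaw -4.48 zax [ 0.  0. -1.] gap 43.4 F [ 0.53  0.48 -9.17] M [-0.026  0.144  0.022] j [-10.  39.  38. 105. -32.  47. -50.]
wrist
n 12175 t range [-20.3 -16.1  58.7  59.2]
-10 2444 w [-22.   22.7] zmax [91.8 93.8]
10 3618 w [-20.5  21. ] zmax [88.5 91.5]
30 3431 w [-19.  19.] zmax [83.8 87.9]
50 2679 w [-15.3  14.9] zmax [77.9 82.5]
mid line [-0.00876868  0.28072002]
```

Not in contact yet; about 1 mm to go.

arm_command(motion=[0,0,0.0005,0,0,0,0.0004,0,0,0,0,0,0,0,0,0])

```text
time_s: 16.18
eef_pos: [571.3, -220.5, 57.8]
ee_rot: [[0.997, -0.078, 0.0], [-0.078, -0.997, -0.0], [0.0, 0.0, -1.0]]
force: [-1.4, -0.5, -7.6]
finger_gap: 44.1
```

```bash
python3 -c "
from m import *
st()"
```

```text
t 16.18 p [ 571.3 -220.5   57.8] yaw -4.49 zax [ 0. -0. -1.] gap 44.1 F [-1.36 -0.55 -7.56] M [0.006 0.169 0.017] j [-10.  39.  38. 105. -32.  47. -50.]
```

arm_command(motion=[0,0,0.0004,0,0,0,0.0003,0,0,0,0,0,0,0,0,0])

```text
time_s: 16.52
eef_pos: [571.5, -220.7, 57.7]
ee_rot: [[0.997, -0.078, 0.001], [-0.078, -0.997, 0.0], [0.001, -0.0, -1.0]]
force: [-2.3, 0.7, 1.3]
finger_gap: 43.6
```

arm_command(motion=[0,0,0.0003,0,0,0,0.0002,0,0,0,0,0,0,0,0,0])

```text
time_s: 16.85
eef_pos: [571.6, -220.7, 57.7]
ee_rot: [[0.997, -0.078, 0.001], [-0.078, -0.997, 0.0], [0.001, -0.0, -1.0]]
force: [-4.3, 2.4, 5.9]
finger_gap: 43.8
```

Bracket is resting on the felt: the load is off and there is a light press of about 6 N. Releasing and backing off.

arm_command(motion=[0,0,-0.0003,0,0,0,0,0,0,0,0,0,0,0,0,0,0,0,0,0,0,0,0,0,0,0,0,0,0,0,0,0], hand=0)

```text
time_s: 17.52
eef_pos: [571.3, -220.5, 56.8]
ee_rot: [[0.997, -0.078, 0.0], [-0.078, -0.997, -0.0], [0.0, 0.0, -1.0]]
force: [-0.5, -0.4, 0.1]
finger_gap: 91.9
```

arm_command(motion=[0,0,-0.003,0,0,0,-0.006,0,0,0,-0.01,0,0,0,-0.015,0,0,0,-0.02,0,0,0,-0.025,0,0,0,-0.025,0,0,0,-0.025,0,0,0,-0.025,0,0,0,-0.02,0,0,0,-0.01,0,0,0,0,0])

```text
time_s: 18.52
eef_pos: [572.5, -221.2, 244.2]
ee_rot: [[0.997, -0.078, 0.006], [-0.078, -0.997, -0.001], [0.006, 0.0, -1.0]]
force: [-0.1, -0.3, 0.5]
finger_gap: 91.7
```

arm_command(motion=[0,-0.01,0,0,0,-0.02,0,0,0,-0.03,0,0,0,-0.03,0,0,0,-0.03,0,0,0,-0.03,0,0,0,-0.03,0,0,0,-0.03,0,0,0,-0.03,0,0,0,-0.03,0,0,0,-0.02,0,0,0,-0.01,0,0,0,0,0,0])

```text
time_s: 19.6
eef_pos: [593.7, 82.1, 239.1]
ee_rot: [[0.997, -0.073, -0.003], [-0.073, -0.997, -0.0], [-0.003, 0.0, -1.0]]
force: [0.7, 1.6, 0.0]
finger_gap: 92.0
```

```bash
python3 -c "
from m import *
p,R=st()
for n in('top','scene'):
    c=read_camera(n);save(c,'f'+n);W=cloud(c);C=c['color'];hsv=cv2.cvtColor(C,cv2.COLOR_RGB2HSV)
    u=np.array([np.cos(np.radians(-4.5)),np.sin(np.radians(-4.5))]);v=np.array([-u[1],u[0]])
    D=W[...,:2]-[532.5,-217.5];t=D@u;w=D@v;Z=W[...,2]
    m=big((hsv[...,1]<45)&(hsv[...,2]>130)&(Z>36)&(abs(t)<130)&(abs(w)<60));print(n,'ends',np.percentile(t[m],[.3,99.7]))
    for b in range(-100,100,25):
        k=m&(t>=b)&(t<b+25)
        if k.any(): print(b+12,np.round(np.percentile(w[k],[1,99]),1),np.round(np.percentile(Z[k],97),1))
    board(W,C)
"
```

```text
t 19.6 p [593.7  82.1 239.1] yaw -4.2 zax [-0.003 -0.    -1.   ] gap 92.0 F [0.65 1.59 0.02] M [-0.035  0.144 -0.   ] j [-44.  25.  44. 100. -19.  64. -88.]
top ends [-98.65610064  94.33301779]
-88 [-28.3  32.4] 106.2
-63 [-24.2  33. ] 111.2
-38 [-23.2  30.2] 109.8
-13 [-20.6  28.6] 105.0
12 [-17.5  25.8] 99.1
37 [-19.6  24. ] 94.2
62 [-16.1  23. ] 89.3
87 [-12.5  18.2] 83.9
bar (array([ 388.3, -203.7]), array([129.3,  18.2]), 85.38)
scene ends [-89.53788571  98.69812735]
-88 [-35.1  23.6] 104.7
-63 [-34.   24.1] 110.3
-38 [-31.3  21.9] 108.4
-13 [-29.5  21.9] 104.1
12 [-27.   21.1] 99.2
37 [-25.2  19.7] 92.5
62 [-21.9  17.3] 88.3
87 [-17.9  13.9] 82.7
bar (array([ 388.6, -208.9]), array([129. ,  22.2]), 85.79)
```

View pics/ftop.png

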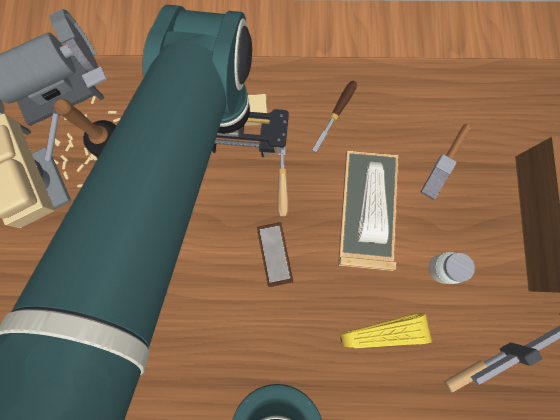

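The top view shows the bracket lying along the middle of the felt at about (374,203), big scroll towards the stop bar, with the other things in view where they were and the arm clear. Letting it settle, then handing in.

arm_command(motion=[0,0,0,0,0,0,0,0,0,0,0,0,0,0,0,0])

```text
time_s: 20.03
eef_pos: [594.7, 77.6, 240.9]
ee_rot: [[0.997, -0.08, 0.0], [-0.08, -0.997, 0.0], [0.0, -0.0, -1.0]]
force: [0.1, 0.6, -0.9]
finger_gap: 92.0
```

```bash
python3 -c "
from m import *
print(manip.sign_off())"
```

```text
the job is handed in; nothing more can be done
None
```

The white bracket is lying on its back along the middle of the felt, big scroll towards the stop bar, and the job was handed in at about 20 s.

- **Finding the balance:** A 10 mm trial lift at the middle left the small-scroll end down. I set it back, regripped about 38 mm from the middle towards that end, and it hung level on the next trial lift and as I raised it.
- **Placing:** Before lowering, the wrist camera showed it centred across the felt to about 0.3 mm and parallel to it. It was pressed onto the felt with about 6 N and released.
- **Last checks:** The surface heights match the bracket lying flat on the 30 mm felt. Both ends are within a few mm of the intended spot. The top and scene cameras differ by up to about 8 mm crosswise, on opposite sides of the centre line. They already disagreed that way before the first lift, so I take it as viewing angle and calibration. The top camera shows the other things in view where they were; the arm hid the green look-alike, the rule and part of the mallet, so I could not confirm those.

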